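Seat the blue window in its fixture and lock it

TASK

Push the blue-ringed window across the metal plate with the fingertips until it drops into the round recess and lies flat in it, without picking it up. Then push the red tab all the way forward so that the retainer slides over the window, and leave the yellow-ringed window and everything else where it is.

Things in the scene. Friction and masses are not known exactly. Their poses are not given: they have to be found in the camera images.
- fixture: Fixed grey-painted metal plate lying on the worktop, 130 mm (its x) by 220 mm (its y) and 20 mm thick; origin at the centre of its underside, z up. Its -x long edge faces the robot. Its upper face is flat except for the recess and, at its front middle, the retainer between two dark guide cheeks (each 26 x 7 mm and 9 mm high; together they span x -53 to -27 mm, y -17 to +17 mm).
- recess (a point): Centre of the floor of the round blind recess in the plate, at x +15, y 0, z 13.5 mm in the fixture frame: 48 mm in diameter, 6.5 mm deep, with a 1 mm chamfer.
- blue_window: The window to be seated: loose glass disc in a blue ring, 44 mm in diameter and 8 mm thick, 35 g; origin at the centre of its underside. It starts flat on the plate's upper face to the left or right of the recess (centre 65 to 80 mm away along the plate's y). It begins to tip into the recess when its centre is some 10 mm from the recess centre, drops flat when pushed on to within 2 mm, and then stands 1.5 mm proud of the plate.
- yellow_window: An identical disc in a yellow ring, on the plate on the other side of the recess. Leave it where it lies.
- retainer (a joint): Travel of the retainer slide in m along the fixture's +x: about 0 (at most 0.004) open at the start, 0.026 at its stop, with its steel tongue (16 mm wide, underside 3.5 mm above the plate) 13 mm over the edge of a seated window. It stays where it is left and takes about 2 N to push. A window that is not flat in the recess blocks it.
- tab (a point): Middle of the robot-side face of the retainer's upright red tab (8 mm thick in x, 30 mm wide in y, from 4 to 29 mm above the plate; this point is 16.5 mm above it). Moves with the slide; push it along the fixture's +x.
- dropper_bottle: Small loose amber bottle, 30 mm wide and 75 mm high, off to the right; a bystander.
- beaker_50: Small loose clear beaker, 50 mm wide and 56 mm high, to the right of the plate; a bystander.
- vial_8: Loose clear vial with a blue cap, 20 mm wide and 48 mm high, behind the plate near the tall blue-capped bottle; a bystander. A fixed thin tube hangs in the air from that tall bottle, some 0.24 m up, down to the worktop on the right, at y below 0.1 m; the arm must keep clear of it.
Mind the look-alikes: they are no part of the job. What is shaped like the blue_window but purple or turquoise is not meant.

How it is judged (in metres and radians):
On the way, in this order (a step that is already met when the one before it is completed fails the run):
1. the blue window lies flat in the recess while the retainer is still open (horizontal distance between blue_window and recess below 0.004 m and z of blue_window in the frame of fixture below 0.0155 m and angle between blue_window's own z axis and vertical below 0.06 rad and value of joint retainer below 0.012 m), for 0.1 s.
2. the retainer is pushed over the window (value of joint retainer above 0.022 m), for 0.1 s.
At the end, for the whole second after the job is handed in: The blue window lies at rest in the recess, within 4 mm of its centre, within 2 mm of its floor and within 0.06 rad of level; the retainer has moved more than 22 of its 26 mm; the yellow window is within 15 mm of where it lay (horizontal distance between blue_window and recess below 0.004 m and z of blue_window in the frame of fixture below 0.0155 m and angle between blue_window's own z axis and vertical below 0.06 rad and linear speed of blue_window below 0.01 m/s and value of joint retainer above 0.022 m and distance of yellow_window from where it was at the start of the episode below 0.015 m); the robot touches nothing.
It fails at once if the blue window is lifted more than 8 mm off the plate (z of blue_window in the frame of fixture above 0.028 m).
It fails at once if the blue window is pushed off the plate (z of blue_window in the frame of fixture below 0.008 m).
It fails at once if the yellow window is moved more than 15 mm (distance of yellow_window from where it was at the start of the episode above 0.015 m).
It fails at once if the bottle, the beaker or the vial is moved more than 30 mm (distance of any of dropper_bottle, beaker_50, vial_8 from where it was at the start of the episode above 0.03 m).
It also fails if it takes over 42 s, if anything falls off the work surface, if the arm or the gripper's body presses on something with over 40 N, if the wrist force passes 120 N, or if a joint passes its speed limit or range.

ROBOT

A 6-joint arm with a two-finger parallel gripper is mounted at the origin on a cart in front of the work surface, level with it; the furniture and walls round the work are solid. World frame = base frame: x ahead of the robot, y to its left, z up, the work surface at z = 0. Lengths are in m, angles in degrees, forces in N, time in s.
With the tool pointing down it reaches from about 0.3 to 0.775 m from the base axis. Payload 14.6 kg.
Tool frame: the origin (TCP) lies where the fingers leave the gripper's body, on its centre line; the fingertips stand 73 mm ahead of it and the grasp point (between the pads) lies 54 mm ahead of it; z points along the fingers, x is the direction in which the jaws open and shut, and the axes are right-handed (so a half turn about z gives the same grasp; the last joint's range is limited). The gripper opens to 85 mm and grips with 20 to 120 N. Pads are 22 mm wide; open, the fingers measure 114 mm over their backs; the gripper's body (76 mm by 85 mm) begins 54 mm behind the grasp point. The pads swing forward as they close: fully open they stand 13 mm farther back than shut.
Start: joints at [-3.816, 17.183, 87.147, -0, 75.671, -3.816], TCP at [0.55, -0, 0.304] pointing down, gripper open.
Joint ranges: [-173.82, 173.82], [-45.26, 126.66], [13.44, 144.39], [-59.66, 239.66], [0, 175.72], [-146.38, 146.38]. Speed limits (degrees/s): [127.2, 127.2, 147.25, 180, 180, 180].

INTERFACE

Orientations are given as [roll, pitch, yaw] about the fixed x, y, z axes, in that order (R = Rz(yaw) Ry(pitch) Rx(roll)).
In Python, from workcell import sense, camera, camera_params, hand_in gives the robot as it stands.
- The arm moves only by the tool drive_tool, never from a script. Its argument "motion" is one flat list of numbers, 7 for each row, row after row: the closure, from 0 (fully open) to 1 (shut), then the shift along the world's x, y, z as a fraction of full scale, then the turn, a rotation vector about the world's x, y, z as a fraction of full scale. A call has 1 to 5 rows; each row is the pose to reach, as a shift and turn from the pose commanded when the call began, turning the shorter way round; what a row does not reach only later rows make up. Full scale, the value 1, is 0.4 m for a shift and pi rad for a turn. A row lasts 1/10 s, in which the tool goes at most 50 mm and 8.59 degrees, less where a joint would pass 70% of its speed; a pose out of reach is approached as far as the arm can. A call with a number of a shift or a turn outside -1 to 1 is refused whole. A call with a gripper value outside its range is refused whole. The fingers move at their own pace and stop on an object; the grip force is fixed at half the most. Time passes only in rows, so rows that repeat a pose let the fingers close. It gives the time, the measured TCP pose, the force and the opening at its end, in the units of the state.
- sense(): the state, without advancing time (a new reading comes with each control period).
- camera(name): name is "scene" or "side" or "wrist"; returns the picture (400x640x3 uint8, red, green, blue); there is no depth.
- camera_params(name): a dict with "fx", "fy", "cx", "cy" (pixels), "R" (3x3) and "t" (3): a world point X has camera coordinates R X + t. Camera axes: x right, y down, z forward; pixel columns grow to the right and rows downward; lengths in m; the calibration is good to about 2 mm. A picture is of the moment at which its call begins: read the wrist's pose just before it. camera_params takes no time and is no camera call; for the wrist camera it gives the pose at the moment of the call.
- hand_in(): hands the job in, once; it reports no verdict.
The state is a dict: "time": time; "joints": joint angles; "qvel": joint speeds; "joint_torque": joint torques, N m; "tool_pos": TCP position; "orientation": TCP orientation; "contact_force": force on the tool from outside, world axes, zero at the start; "moment": the same for the moment, N m; "grip_width": opening from 0.0 (shut) to 1.0 (fully open).
Only numpy, scipy, OpenCV 4.12 (cv2) and the standard library are available. Lean on these libraries where they do the work, as an engineer would, in place of code of your own. Each camera call takes 0.05 s, during which the arm holds its last target. There are 200 camera calls.

## Working session

There is one attempt and no reset: what is moved stays moved. The work goes in short steps, Python scripts to look and compute and a tool call to move; the robot and the scene stay as the last step left them, time stands still between calls to the robot, and variables do not carry over. Pictures are saved under pics/ and viewed, about 8 in all and at most 12, crops included, and the job is handed in when it is done.

Besides the shell and the picture viewer there is one more tool, called after "Request:" by a JSON object that holds its "method" and its "body", one argument or row to a line. drive_tool: Moves the arm, as the interface text tells. Its arguments: {"type":"object","properties":{"motion":{"type":"array","items":{"type":"number"}}},"required":["motion"]}

```bash
mkdir -p pics
cat > h.py <<'E'
import numpy as np,cv2
from workcell import sense,camera,camera_params
def snap(n,f):
    p=camera_params(n);im=camera(n);cv2.imwrite('pics/'+f,im[:,:,::-1]);return im,p
def ray(p,u,v,z):
    R=np.array(p['R']);t=np.array(p['t']);c=-R.T@t
    d=R.T@np.array([(u-p['cx'])/p['fx'],(v-p['cy'])/p['fy'],1]);return c+d*(z-c[2])/d[2]
def proj(p,X):
    c=np.array(p['R'])@np.array(X)+np.array(p['t']);return p['fx']*c[0]/c[2]+p['cx'],p['fy']*c[1]/c[2]+p['cy']
E
python3 - <<'E'
from h import *
print(sense())
for n in('scene','wrist'):
    im,p=snap(n,n+'0.png');R=np.array(p['R']);print(n,p['fx'],p['cx'],p['cy'],-R.T@np.array(p['t']),R[2])
E
```

```text
{'time': 0.0, 'joints': array([-3.81758336e+00,  1.72169250e+01,  8.71818181e+01, -3.11693937e-04,
        7.56716168e+01, -3.81664925e+00]), 'qvel': array([ 0.0313313 , -0.0553084 ,  0.02230998,  0.04108068,  0.02694758,
        0.04317933]), 'joint_torque': array([ 2.33377898e-03, -5.43485534e+01, -3.61782753e+01,  2.82532977e-05,
        4.14875918e-03, -3.55991256e-05]), 'tool_pos': array([ 5.49839876e-01, -9.32784172e-06,  3.03297648e-01]), 'orientation': array([-1.79995618e+02,  7.02239498e-02, -8.54099316e-04]), 'contact_force': array([-0.48631005,  0.8157847 , -0.08497912]), 'moment': array([-0.00540169,  0.03338399, -0.00201258]), 'grip_width': 0.9978279616282241}
scene 435.26879204884654 321.1556494542369 201.61031109082862 [-0.29562343 -0.36904184  0.90125741] [ 0.65799736  0.34130281 -0.67123161]
wrist 288.33313298385445 318.32433667140816 201.49020228950602 [0.54970459 0.08092183 0.37404476] [-0.00145565 -0.31295441 -0.94976703]
```

View pics/scene0.png

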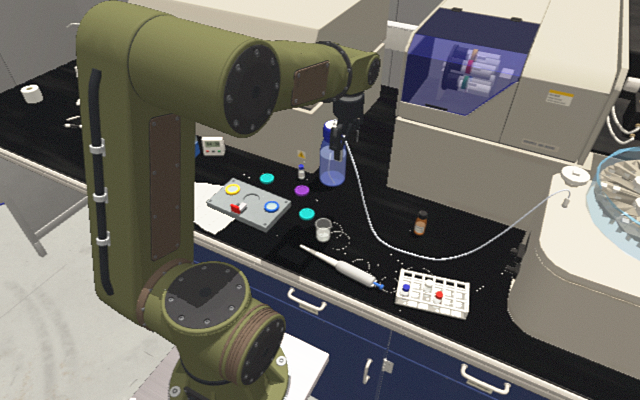

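View pics/wrist0.png

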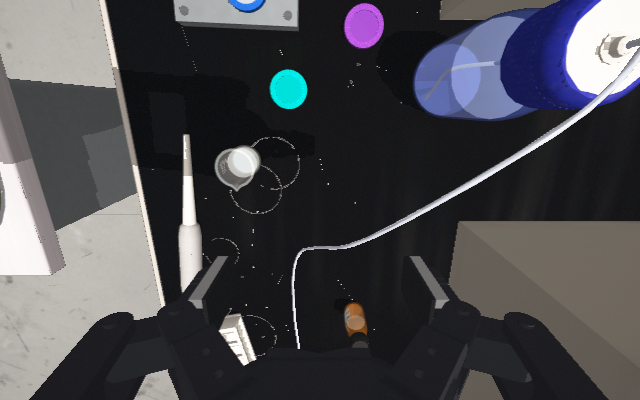

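The scene view shows the plate at (249,203), with the blue ring at (271,207) on the right and yellow at (232,189) on the left. The look-alikes are turquoise at (267,178) and (307,214), and purple at (302,190). The wrist view shows the blue ring cut off at the top, near (247,0), on the plate.

Run:
```python
from h import *
p=camera_params('scene')
for n,u,v,z in [('blue',271,207,.028),('yel',232,189,.028),('recess',252,198,.02),('beaker',323,232,.0),('purple',302,190,0),('turq',307,214,0),('vial',301,176,.0),('tall',333,182,0)]: print(n,ray(p,u,v,z).round(3))
im=cv2.imread('pics/scene0.png')[150:255,185:345];cv2.imwrite('pics/c.png',cv2.resize(im,None,fx=5,fy=5,interpolation=cv2.INTER_CUBIC))
```

```text
blue [0.47  0.195 0.028]
yel [0.483 0.345 0.028]
recess [0.484 0.273 0.02 ]
beaker [0.475 0.024 0.   ]
purple [0.608 0.169 0.   ]
turq [0.519 0.101 0.   ]
vial [0.668 0.206 0.   ]
tall [0.69  0.099 0.   ]
```

View pics/c.png

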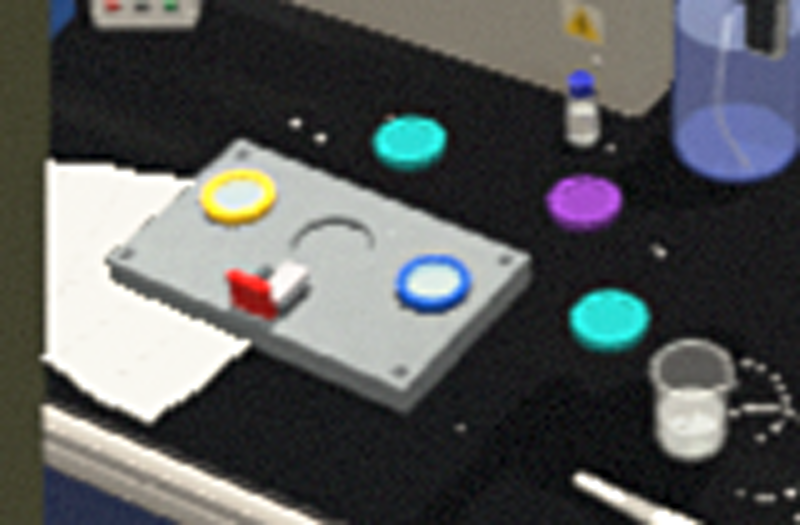

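The close crop confirms that the blue-ringed glass disc is the one on the plate's right. The red tab is in front, the yellow disc on the left, and the turquoise and purple discs are off the plate. I'll move above it for a close look.

Request:
{"method": "drive_tool", "body": {
  "motion": [0.7, -0.2, 0.55, -0.05, 0, 0, 0, 0.7, -0.2, 0.55, -0.05, 0, 0, 0, 0.7, -0.2, 0.55, -0.05, 0, 0, 0, 0.7, -0.2, 0.55, -0.05, 0, 0, 0, 0.7, -0.2, 0.55, -0.05, 0, 0, 0]
}}

```text
time: 0.6
tool_pos: [0.4685, 0.2223, 0.2835]
orientation: [180.0, 0.0, 0.1]
contact_force: [0.3, 0.1, -0.2]
grip_width: 0.302
```

Request:
{"method": "drive_tool", "body": {
  "motion": [0.7, 0, 0, 0, 0, 0, 0, 0.7, 0, 0, 0, 0, 0, 0, 0.7, 0, 0, 0, 0, 0, 0]
}}

```text
time: 0.9
tool_pos: [0.4703, 0.2193, 0.2838]
orientation: [180.0, 0.0, -0.0]
contact_force: [-0.5, 0.0, 0.1]
grip_width: 0.296
```

Run:
```python
from h import *
s=sense();print(s['time'],s['tool_pos'],s['orientation'],s['grip_width'],s['contact_force'])
im,p=snap('wrist','w1.png')
import pickle;pickle.dump(p,open('w1.pkl','wb'))
```

```text
0.9 [0.47030279 0.21926796 0.28383306] [ 1.79987364e+02  7.08707837e-03 -4.39078075e-02] 0.2960617469638051 [-0.45202495  0.0409015   0.05684142]
```

View pics/w1.png

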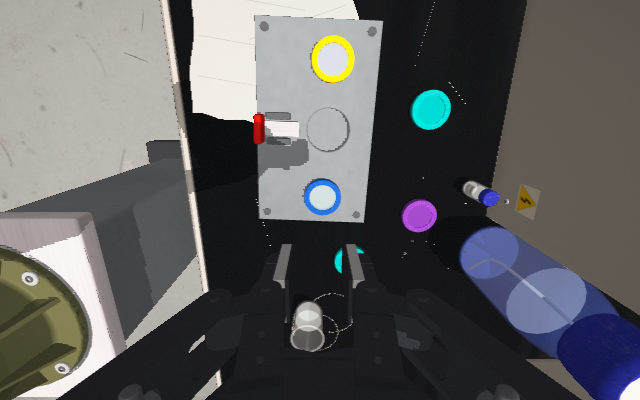

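The wrist view shows blue at (322,197), the recess at (327,129), the tab at (259,128) and yellow at (333,59). The plate corners are near (256,15), (382,21), (364,222) and (260,219).

Run:
```python
from h import *
import pickle;p=pickle.load(open('w1.pkl','rb'))
im=cv2.imread('pics/w1.png')
hsv=cv2.cvtColor(im,cv2.COLOR_BGR2HSV)
def seg(lo,hi,box):
    m=cv2.inRange(hsv,lo,hi);k=np.zeros_like(m);x0,y0,x1,y1=box;k[y0:y1,x0:x1]=m[y0:y1,x0:x1]
    q=cv2.findNonZero(k);(c,ax,a)=cv2.fitEllipse(cv2.convexHull(q));return c,ax
for n,lo,hi,b in[('blue',(100,120,80),(125,255,255),(295,170,350,222)),('yel',(22,120,100),(35,255,255),(300,30,370,90))]:
    c,ax=seg(lo,hi,b);print(n,c,ax,ray(p,*c,.027).round(4))
cs=[ray(p,u,v,.02) for u,v in[(256,15),(382,21),(364,222),(260,219)]];cs=np.array(cs);print(cs.round(4),cs.mean(0).round(4))
print([np.linalg.norm(cs[i]-cs[i-1]).round(4) for i in range(4)])
l=cs[0]-cs[3];r=cs[1]-cs[2];print(np.degrees(np.arctan2(-(l+r)[0],(l+r)[1])))
print('rec',ray(p,327,129,.02),'tabtop',ray(p,259,114,.049))
o=im[90:240,220:390];cv2.imwrite('pics/c2.png',cv2.resize(o,None,fx=4.5,fy=4,interpolation=cv2.INTER_CUBIC))
```

```text
blue (321.9976501464844, 196.63641357421875) (36.315528869628906, 36.85028839111328) [0.4743 0.1983 0.027 ]
yel (332.354736328125, 58.642234802246094) (42.7526741027832, 47.388893127441406) [0.4844 0.3468 0.027 ]
[[0.4072 0.3876 0.02  ]
 [0.5344 0.3823 0.02  ]
 [0.527  0.1629 0.02  ]
 [0.3972 0.1669 0.02  ]] [0.4665 0.2749 0.02  ]
[np.float64(0.221), np.float64(0.1273), np.float64(0.2196), np.float64(0.1299)]
-2.256954003467396
rec [0.47971004 0.27597321 0.02      ] tabtop [0.40976634 0.2928734  0.049     ]
```

View pics/c2.png

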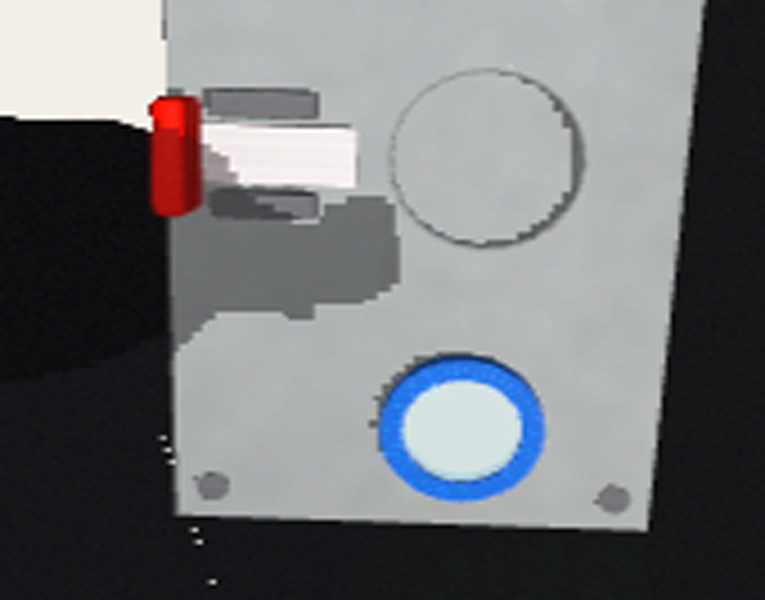

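Request:
{"method": "drive_tool", "body": {
  "motion": [0.7, 0.0125, -0.145, -0.1, 0, 0, 0, 0.7, 0.0125, -0.145, -0.22, 0, 0, 0, 0.7, 0.0125, -0.145, -0.34, 0, 0, 0, 0.7, 0.0125, -0.145, -0.42, 0, 0, 0, 0.7, 0.0125, -0.145, -0.46, 0, 0, 0]
}}

```text
time: 1.45
tool_pos: [0.4739, 0.1603, 0.0962]
orientation: [179.9, 0.3, -0.1]
contact_force: [0.7, 0.0, 1.1]
grip_width: 0.3
```

Request:
{"method": "drive_tool", "body": {
  "motion": [0.7, 0, 0, 0, 0, 0, 0, 0.7, 0, 0, -0.0025, 0, 0, 0, 0.7, 0, 0, -0.005, 0, 0, 0, 0.7, 0, 0, -0.005, 0, 0, 0]
}}

```text
time: 1.85
tool_pos: [0.4755, 0.162, 0.099]
orientation: [-180.0, -0.1, -0.0]
contact_force: [0.6, 0.1, -0.6]
grip_width: 0.298
```

Run:
```python
from h import *
im,p=snap('wrist','w2.png')
import pickle;pickle.dump(p,open('w2.pkl','wb'))
im2,p2=snap('side','s2.png')
cv2.imwrite('pics/both.png',np.vstack([im,im2])[:,:,::-1][:, :][::1])
cv2.imwrite('pics/both.png',cv2.resize(cv2.imread('pics/both.png'),(480,600)))
print(sense()['contact_force'],sense()['tool_pos'])
```

```text
[0.2924278  0.0570792  0.13819251] [0.47529386 0.1620589  0.09870195]
```

View pics/both.png

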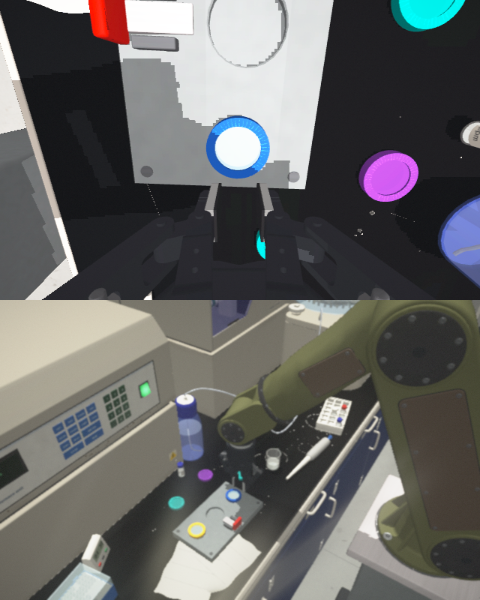

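The fingertips straddle the disc's near side, with the disc at (237,147) and the fingers at x of about 217 and 262. I'll step down until they touch the plate.

Request:
{"method": "drive_tool", "body": {
  "motion": [0.7, 0, 0, -0.005, 0, 0, 0, 0.7, 0, 0, -0.005, 0, 0, 0]
}}

```text
time: 2.15
tool_pos: [0.4749, 0.162, 0.0958]
orientation: [180.0, 0.0, 0.0]
contact_force: [0.1, 0.5, -0.1]
grip_width: 0.301
```

Request:
{"method": "drive_tool", "body": {
  "motion": [0.7, 0, 0, -0.005, 0, 0, 0, 0.7, 0, 0, -0.005, 0, 0, 0]
}}

```text
time: 2.35
tool_pos: [0.4749, 0.162, 0.0936]
orientation: [180.0, 0.0, 0.0]
contact_force: [0.6, 0.1, 0.2]
grip_width: 0.298
```

Request:
{"method": "drive_tool", "body": {
  "motion": [0.7, 0, 0, -0.003, 0, 0, 0, 0.7, 0, 0, -0.003, 0, 0, 0]
}}

```text
time: 2.55
tool_pos: [0.475, 0.162, 0.0926]
orientation: [-180.0, 0.0, -0.0]
contact_force: [0.5, -0.4, 0.1]
grip_width: 0.301
```

Request:
{"method": "drive_tool", "body": {
  "motion": [0.7, 0, 0, -0.003, 0, 0, 0, 0.7, 0, 0, -0.003, 0, 0, 0]
}}

```text
time: 2.75
tool_pos: [0.4751, 0.162, 0.0923]
orientation: [-180.0, -0.0, 0.0]
contact_force: [-5.3, -1.6, 15.3]
grip_width: 0.303
```

Request:
{"method": "drive_tool", "body": {
  "motion": [0.7, 0, 0, -0.003, 0, 0, 0, 0.7, 0, 0, -0.003, 0, 0, 0]
}}

```text
time: 2.95
tool_pos: [0.4752, 0.1621, 0.0921]
orientation: [-180.0, -0.0, 0.0]
contact_force: [-12.0, -3.9, 30.6]
grip_width: 0.304
```

Request:
{"method": "drive_tool", "body": {
  "motion": [0.7, 0, 0, -0.003, 0, 0, 0, 0.7, 0, 0, -0.003, 0, 0, 0]
}}

```text
time: 3.15
tool_pos: [0.4754, 0.1621, 0.0919]
orientation: [-180.0, -0.1, 0.0]
contact_force: [-18.3, -6.8, 46.2]
grip_width: 0.3
```

Contact came at TCP z of about 0.0924, so I'll lift 2.5 mm above the plate and start pushing.

Request:
{"method": "drive_tool", "body": {
  "motion": [0.7, 0, 0, 0.0145, 0, 0, 0, 0.7, 0, 0, 0.0145, 0, 0, 0]
}}

```text
time: 3.35
tool_pos: [0.4753, 0.1621, 0.0956]
orientation: [-180.0, -0.1, 0.0]
contact_force: [-0.6, -1.1, 0.0]
grip_width: 0.301
```

Request:
{"method": "drive_tool", "body": {
  "motion": [0.7, 0, 0.0125, 0, 0, 0, 0, 0.7, 0, 0.025, 0, 0, 0, 0, 0.7, 0.001, 0.0375, 0, 0, 0, 0, 0.7, 0.002, 0.05, 0, 0, 0, 0, 0.7, 0.003, 0.0625, 0, 0, 0, 0]
}}

```text
time: 3.85
tool_pos: [0.4762, 0.1875, 0.0947]
orientation: [180.0, 0.0, 0.0]
contact_force: [-0.2, 0.2, -1.3]
grip_width: 0.302
```

Request:
{"method": "drive_tool", "body": {
  "motion": [0.7, 0.001, 0.0125, 0, 0, 0, 0, 0.7, 0.002, 0.025, 0, 0, 0, 0, 0.7, 0.003, 0.0375, 0, 0, 0, 0, 0.7, 0.004, 0.05, 0, 0, 0, 0, 0.7, 0.005, 0.0625, 0, 0, 0, 0]
}}

```text
time: 4.35
tool_pos: [0.4782, 0.2124, 0.0949]
orientation: [-180.0, 0.0, -0.0]
contact_force: [-0.1, -0.6, -0.1]
grip_width: 0.299
```

Request:
{"method": "drive_tool", "body": {
  "motion": [0.7, 0.001, 0.0125, 0, 0, 0, 0, 0.7, 0.002, 0.025, 0, 0, 0, 0, 0.7, 0.003, 0.0375, 0, 0, 0, 0, 0.7, 0.0035, 0.0425, 0, 0, 0, 0, 0.7, 0.0035, 0.0425, 0, 0, 0, 0]
}}

```text
time: 4.85
tool_pos: [0.4796, 0.2292, 0.0949]
orientation: [180.0, 0.0, 0.0]
contact_force: [0.1, -0.1, 0.8]
grip_width: 0.302
```

Run:
```python
from h import *
s=sense();im,p=snap('wrist','w3.png');print(s['tool_pos'],s['time'],s['contact_force'])
import pickle;pickle.dump(p,open('w3.pkl','wb'))
cv2.imwrite('pics/w3c.png',cv2.resize(im[:260,150:450,::-1],None,fx=2.3,fy=2.3))
```

```text
[0.47957476 0.22924504 0.09485704] 4.85 [ 0.13710056 -0.14476281  0.80371993]
```

View pics/w3c.png

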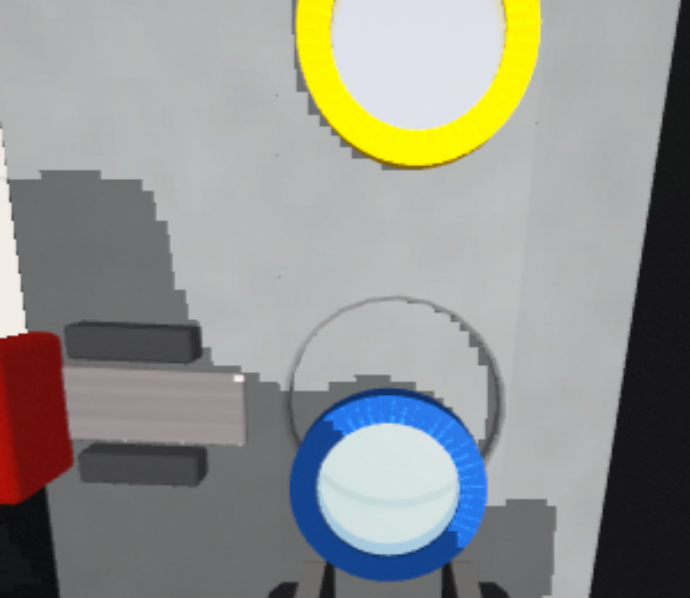

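The disc is nestled between the tips at crop (389,484), and the recess outline is centred near (397,400). Yellow is undisturbed.

Run:
```python
from h import *
import pickle;p=pickle.load(open('w3.pkl','rb'))
g=lambda u,v,z:ray(p,u/2.3+150,v/2.3,z).round(4)
print('disc L,R,top,bot',g(290,484,.026),g(488,484,.026),g(389,388,.028),g(389,581,.028))
print('rec top,L,R',g(395,296,.02),g(290,392,.02),g(505,398,.02))
```

```text
disc L,R,top,bot [0.4575 0.2593 0.026 ] [0.5019 0.2593 0.026 ] [0.4797 0.2815 0.028 ] [0.4797 0.2361 0.028 ]
rec top,L,R [0.4809 0.2998 0.02  ] [0.4576 0.279  0.02  ] [0.5057 0.2776 0.02  ]
```

Request:
{"method": "drive_tool", "body": {
  "motion": [0.7, 0.002, 0.01, 0, 0, 0, 0, 0.7, 0.004, 0.02, 0, 0, 0, 0, 0.7, 0.005, 0.03, 0, 0, 0, 0, 0.7, 0.005, 0.0375, 0, 0, 0, 0, 0.7, 0.005, 0.0375, 0, 0, 0, 0]
}}

```text
time: 5.4
tool_pos: [0.4816, 0.2444, 0.0949]
orientation: [-180.0, -0.0, 0.0]
contact_force: [-0.3, -0.6, 0.4]
grip_width: 0.301
```

Run:
```python
from h import *
s=sense();im,p=snap('wrist','w4.png');print(s['tool_pos'],s['time'],s['contact_force'])
import pickle;pickle.dump(p,open('w4.pkl','wb'))
cv2.imwrite('pics/w4c.png',cv2.resize(im[:260,150:450,::-1],None,fx=2.3,fy=2.3))
```

```text
[0.48156783 0.24440915 0.09488269] 5.4 [-0.27033506 -0.55037771  0.35777954]
```

View pics/w4c.png

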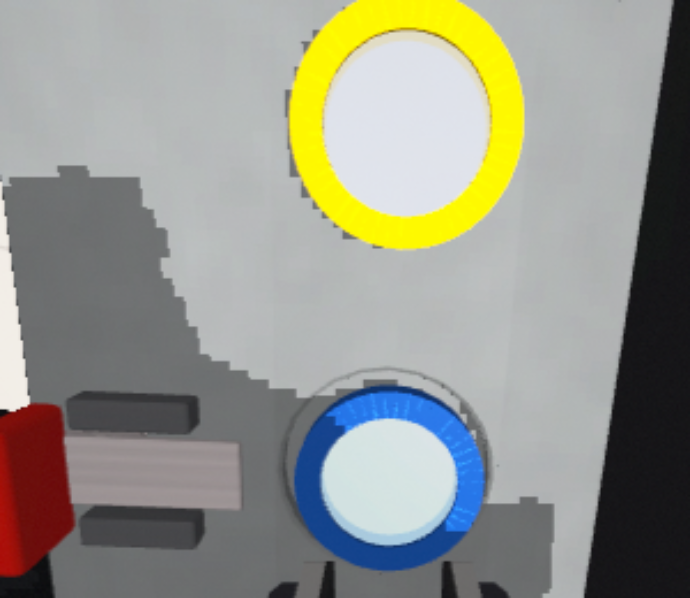

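The disc at crop (390,478) now looks about 4% smaller, so it has dropped. I'll check it in numbers.

Run:
```python
from h import *
import pickle;p=pickle.load(open('w4.pkl','rb'))
g=lambda u,v,z:ray(p,u/2.3+150,v/2.3,z).round(4)
for a in(.0195,.026):print(a,'disc L,R,top,bot',g(295,478,a),g(486,478,a),g(390,386,a+.002),g(390,571,a+.002))
print('rec top',g(385,368,.02),g(283,465,.02),g(493,465,.02))
```

```text
0.0195 disc L,R,top,bot [0.4597 0.2736 0.0195] [0.5043 0.2736 0.0195] [0.4819 0.2958 0.0215] [0.482  0.2505 0.0215]
0.026 disc L,R,top,bot [0.4607 0.2759 0.026 ] [0.5033 0.2759 0.026 ] [0.4818 0.2971 0.028 ] [0.4819 0.2539 0.028 ]
rec top [0.4808 0.2995 0.02  ] [0.4572 0.2769 0.02  ] [0.5057 0.277  0.02  ]
```

Request:
{"method": "drive_tool", "body": {
  "motion": [0.7, 0, 0.0035, 0, 0, 0, 0, 0.7, 0, 0.007, 0, 0, 0, 0, 0.7, 0, 0.007, 0, 0, 0, 0]
}}

```text
time: 5.75
tool_pos: [0.4816, 0.2469, 0.0949]
orientation: [-180.0, -0.0, 0.0]
contact_force: [1.4, 1.3, 0.3]
grip_width: 0.298
```

Request:
{"method": "drive_tool", "body": {
  "motion": [0.7, 0, 0, 0.1, 0, 0, 0, 0.7, 0, 0, 0.2, 0, 0, 0, 1, -0.1, 0.03, 0.2, 0, 0, 0, 1, -0.2, 0.075, 0.2, 0, 0, 0, 1, -0.265, 0.075, 0.2, 0, 0, 0]
}}

```text
time: 6.25
tool_pos: [0.3735, 0.2776, 0.1751]
orientation: [-180.0, -0.0, 0.1]
contact_force: [0.4, 0.3, 0.3]
grip_width: -0.001
```

Request:
{"method": "drive_tool", "body": {
  "motion": [1, 0, 0, 0, 0, 0, 0, 1, 0, 0, 0, 0, 0, 0, 1, 0, 0, 0, 0, 0, 0]
}}

```text
time: 6.55
tool_pos: [0.3764, 0.2768, 0.175]
orientation: [-180.0, -0.0, -0.0]
contact_force: [0.3, 0.4, 0.2]
grip_width: -0.001
```

Run:
```python
from h import *
s=sense();im,p=snap('wrist','w5.png');print(s['tool_pos'],s['time'],s['contact_force'],s['grip_width'])
import pickle;pickle.dump(p,open('w5.pkl','wb'))
p0=pickle.load(open('w1.pkl','rb'));print(ray(p0,253.8,119,.049))
im2,p2=snap('side','s5.png');u,v=map(int,proj(p2,[.47,.275,.02]));c=cv2.resize(im2[v-60:v+60,u-80:u+80],None,fx=4,fy=4)
c=cv2.resize(c,(400,300));o=np.vstack([cv2.resize(im[:300],(640,300)),np.pad(c,((0,0),(0,240),(0,0)))]);cv2.imwrite('pics/w5b.png',o[:,:,::-1])
```

```text
[0.37635525 0.27675108 0.17501091] 6.55 [0.31573267 0.39544396 0.2404609 ] -0.00130735132410361
[0.40414791 0.28799365 0.049     ]
```

View pics/w5b.png

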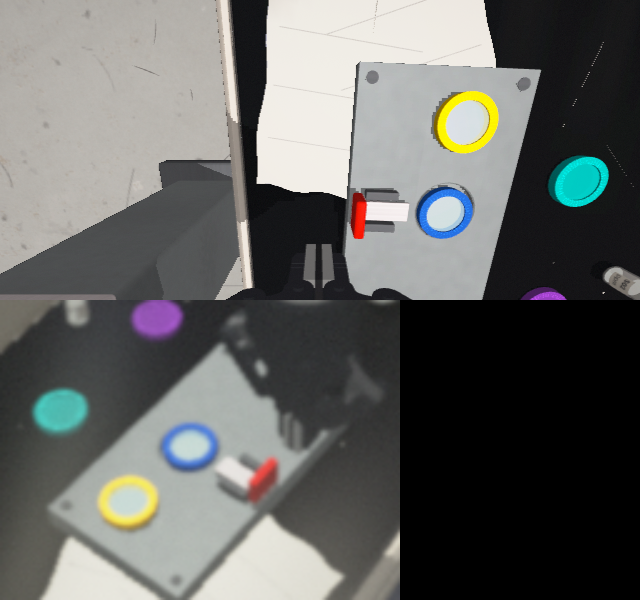

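The blue disc at (445,212) sits in the recess and the tab is at (358,216). One enlarged crop will show whether the disc lies flat.

Run:
```python
from h import *
import pickle;p=pickle.load(open('w5.pkl','rb'));im=cv2.imread('pics/w5.png')
o=cv2.resize(im[165:265,340:490],None,fx=5,fy=5,interpolation=cv2.INTER_CUBIC)
R=np.array([.4815,.275,0]);a=np.linspace(0,2*np.pi,60)
for r,z,col in((.0245,.02,(0,255,0)),(.022,.0215,(0,0,255)),):
    for t in a:
        u,v=proj(p,R+[r*np.cos(t),r*np.sin(t),z]);cv2.circle(o,(int((u-340)*5),int((v-165)*5)),1,col,-1)
cv2.imwrite('pics/w5c.png',o)
```

```text
(no output)
```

View pics/w5c.png

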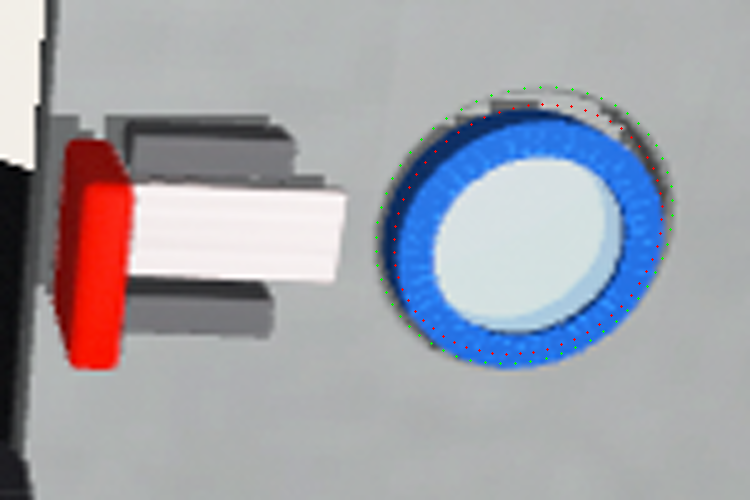

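The disc looks seated, about 1 to 2 mm off towards -y. To tell flat from propped, I'll fit the silhouette, using yellow as the reference.

```bash
cat > fit.py <<'E'
from h import *
import pickle,sys
from scipy.optimize import least_squares
def fit(f,pk,lo,hi,g,tilt):
    p=pickle.load(open(pk,'rb'));im=cv2.imread('pics/'+f);h=cv2.cvtColor(im,cv2.COLOR_BGR2HSV)
    m=cv2.inRange(h,lo,hi);u,v=proj(p,g);k=np.zeros_like(m);cv2.circle(k,(int(u),int(v)),60,255,-1);m&=k
    n,l,s,c=cv2.connectedComponentsWithStats(m);i=1+np.argmax(s[1:,4]);q=cv2.convexHull(cv2.findNonZero((l==i).astype('u1')*1))[:,0].astype(float)
    ctr=q.mean(0);th=np.linspace(0,2*np.pi,90,False);a=np.linspace(0,2*np.pi,180)
    sup=lambda P:np.array([(P@[np.cos(t),np.sin(t)]).max() for t in th])
    pix=np.vstack([q+[dx,dy] for dx in(-.5,.5) for dy in(-.5,.5)])
    S=sup(pix-ctr)-.0
    def res(x):
        ax,ay=(x[3:5] if tilt else (0,0));Z=np.array([ay,-ax,1]);Z/=np.linalg.norm(Z);X=np.cross([0,1,0],Z);X/=np.linalg.norm(X);Y=np.cross(Z,X)
        C=[np.array(x[:3])+.022*(np.outer(np.cos(a),X)+np.outer(np.sin(a),Y))+hh*Z for hh in(0,.008)]
        P=np.array([proj(p,w) for w in np.vstack(C)]);return sup(P-ctr)-S
    r=least_squares(res,list(g)+([0,0] if tilt else []),x_scale=[.01]*3+([.1]*2 if tilt else []),diff_step=1e-3)
    print(f,r.x.round(4),'rms',np.sqrt((r.fun**2).mean()).round(2))
B=((100,100,40),(125,255,255));Y=((20,100,80),(36,255,255))
if __name__=='__main__':
    for t in(0,1):
        for f,g in(('w1',[.4745,.198,.02]),('w3',[.48,.259,.02]),('w4',[.482,.274,.015]),('w5',[.482,.274,.015])):fit(f+'.png',f+'.pkl',*B,g,t)
        for f in('w1','w4','w5'):fit(f+'.png',f+'.pkl',*Y,[.484,.347,.02],t)
E
python3 fit.py
```

```text
Traceback (most recent call last):
  File "fit.py", line 21, in <module>
    for f,g in(('w1',[.4745,.198,.02]),('w3',[.48,.259,.02]),('w4',[.482,.274,.015]),('w5',[.482,.274,.015])):fit(f+'.png',f+'.pkl',*B,g,t)
                                                                                                              ~~~^^^^^^^^^^^^^^^^^^^^^^^^^^
  File "fit.py", line 16, in fit
    r=least_squares(res,list(g)+([0,0] if tilt else []),x_scale=[.01]*3+([.1]*2 if tilt else []),diff_step=1e-3)
  File "fit.py", line 13, in res
    ax,ay=(x[3:5] if tilt else (0,0));Z=np.array([ay,-ax,1]);Z/=np.linalg.norm(Z);X=np.cross([0,1,0],Z);X/=np.linalg.norm(X);Y=np.cross(Z,X)
                                                             ^^^^^^^^^^^^^^^^^^^^
numpy._core._exceptions._UFuncOutputCastingError: Cannot cast ufunc 'divide' output from dtype('float64') to dtype('int64') with casting rule 'same_kind'
```

```bash
sed -i 's/Z=np.array(\[ay,-ax,1\])/Z=np.array([ay,-ax,1.])/; s/,diff_step=1e-3//' fit.py; python3 fit.py
```

```text
w1.png [0.4742 0.1991 0.0263] rms 0.18
w3.png [0.4793 0.2587 0.0214] rms 0.22
w4.png [0.4815 0.2732 0.0151] rms 0.21
w5.png [0.4801 0.274  0.0173] rms 0.19
w1.png [0.4842 0.3455 0.0266] rms 0.2
w4.png [0.4846 0.3462 0.0205] rms 0.95
w5.png [0.4837 0.3466 0.0227] rms 0.22
w1.png [ 0.4743  0.1994  0.0269  0.0407 -0.0172] rms 0.18
w3.png [ 0.4793  0.2586  0.0213 -0.0031  0.0039] rms 0.21
w4.png [0.4814 0.2733 0.0152 0.0093 0.0128] rms 0.2
w5.png [ 0.4801  0.274   0.0175 -0.0082  0.0098] rms 0.18
w1.png [ 0.4844  0.3456  0.0274  0.071  -0.051 ] rms 0.16
w4.png [ 0.4845  0.3456  0.0229 -0.2744  0.0013] rms 0.71
w5.png [ 0.4836  0.3465  0.0228 -0.0153  0.0036] rms 0.21
```

The fit shows the disc level and about 6 mm lower than before, within roughly 2 mm of the recess centre, so it is seated. Next I'll descend behind the tab and push.

Request:
{"method": "drive_tool", "body": {
  "motion": [1, 0, 0, -0.08, 0, 0, 0, 1, 0, 0, -0.15, 0, 0, 0, 1, 0, 0, -0.1725, 0, 0, 0, 1, 0, 0, -0.1725, 0, 0, 0]
}}

```text
time: 7.05
tool_pos: [0.3756, 0.2765, 0.1051]
orientation: [179.9, 0.1, -0.0]
contact_force: [0.9, -0.5, -0.8]
grip_width: 0.0
```

Request:
{"method": "drive_tool", "body": {
  "motion": [1, 0.0125, 0, 0, 0, 0, 0, 1, 0.02, 0, 0, 0, 0, 0, 1, 0.03, 0, 0, 0, 0, 0, 1, 0.04, 0, 0, 0, 0, 0, 1, 0.05, 0, 0, 0, 0, 0]
}}

```text
time: 7.55
tool_pos: [0.396, 0.2768, 0.1062]
orientation: [-180.0, -0.0, -0.0]
contact_force: [-2.3, 0.1, 1.3]
grip_width: -0.003
```

Request:
{"method": "drive_tool", "body": {
  "motion": [1, 0.01, 0, 0, 0, 0, 0, 1, 0.02, 0, 0, 0, 0, 0, 1, 0.03, 0, 0, 0, 0, 0, 1, 0.0375, 0, 0, 0, 0, 0, 1, 0.0375, 0, 0, 0, 0, 0]
}}

```text
time: 8.05
tool_pos: [0.411, 0.2768, 0.1058]
orientation: [-180.0, -0.0, -0.0]
contact_force: [0.4, 0.0, 0.1]
grip_width: 0.0
```

Request:
{"method": "drive_tool", "body": {
  "motion": [1, 0.005, 0, 0, 0, 0, 0, 1, 0.01, 0, 0, 0, 0, 0]
}}

```text
time: 8.25
tool_pos: [0.4133, 0.2767, 0.1056]
orientation: [179.9, 0.2, -0.0]
contact_force: [-24.6, 1.3, 16.3]
grip_width: 0.005
```

Request:
{"method": "drive_tool", "body": {
  "motion": [1, 0.0025, 0, 0, 0, 0, 0, 1, 0.004, 0, 0, 0, 0, 0]
}}

```text
time: 8.45
tool_pos: [0.4137, 0.2768, 0.1056]
orientation: [179.9, 0.4, 0.0]
contact_force: [-30.3, 0.5, 20.2]
grip_width: 0.002
```

Request:
{"method": "drive_tool", "body": {
  "motion": [1, 0.0025, 0, 0, 0, 0, 0, 1, 0.004, 0, 0, 0, 0, 0]
}}

```text
time: 8.65
tool_pos: [0.4142, 0.2768, 0.1055]
orientation: [179.9, 0.6, 0.0]
contact_force: [-41.4, 1.0, 27.7]
grip_width: 0.0
```

The slide has hit something hard at a tool x of about 0.413. I'll back off and look.

Request:
{"method": "drive_tool", "body": {
  "motion": [1, -0.03, 0, 0, 0, 0, 0, 1, -0.07, 0, 0, 0, 0, 0, 1, -0.09, 0, 0.08, 0, 0, 0, 1, -0.09, 0, 0.17, 0, 0, 0, 1, -0.09, 0, 0.17, 0, 0, 0]
}}

```text
time: 9.15
tool_pos: [0.383, 0.2777, 0.178]
orientation: [-179.8, -0.4, 0.0]
contact_force: [0.1, -0.5, -1.0]
grip_width: 0.0
```

Run:
```python
from h import *
s=sense();im,p=snap('wrist','w6.png');print(s['tool_pos'],s['time'],s['contact_force'])
import pickle;pickle.dump(p,open('w6.pkl','wb'))
cv2.imwrite('pics/w6c.png',cv2.resize(im[165:265,340:490,::-1],None,fx=5,fy=5,interpolation=cv2.INTER_CUBIC))
from fit import *
fit('w6.png','w6.pkl',*B,[.481,.274,.015],0);fit('w6.png','w6.pkl',*Y,[.484,.347,.02],0)
```

```text
[0.38300248 0.27774545 0.17798904] 9.15 [ 0.14475203 -0.5450913  -0.96737861]
w6.png [0.481  0.2735 0.016 ] rms 0.47
w6.png [0.4836 0.3465 0.023 ] rms 0.18
```

View pics/w6c.png

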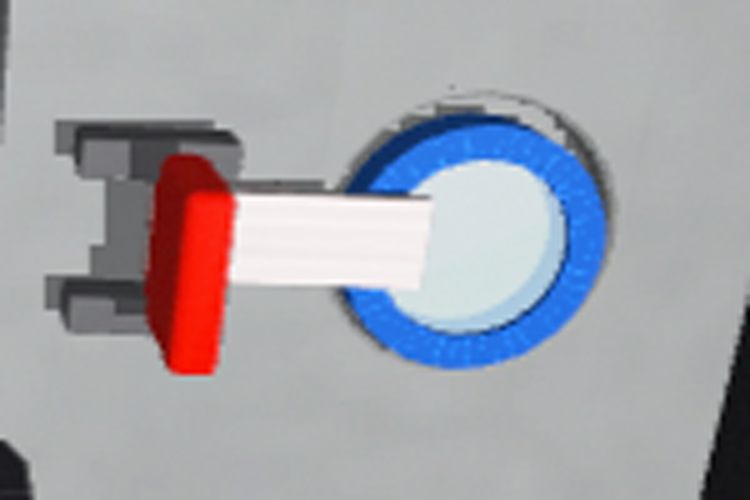

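The tongue reaches over the blue window, which still looks flat, and yellow is unmoved. I'll measure the travel.

Run:
```python
from h import *
import pickle
q={f:pickle.load(open(f+'.pkl','rb')) for f in('w5','w6')}
g=lambda f,u,v,z:ray(q[f],u/5+340,v/5+165,z)
for n,z,a,b in(('tongue',.026,(345,190),(431,198)),('tongue2',.026,(332,282),(418,290)),('tab',.049,(132,200),(232,205)),('tabb',.049,(117,368),(214,372))):
    A,Bb=g('w5',*a,z),g('w6',*b,z);print(n,A[:2].round(4),Bb[:2].round(4),(Bb-A)[:2].round(4))
```

```text
tongue [0.449 0.284] [0.4719 0.2831] [ 0.0229 -0.0009]
tongue2 [0.4485 0.2681] [0.4716 0.2669] [ 0.0232 -0.0012]
tab [0.4108 0.2902] [0.4335 0.2898] [ 0.0227 -0.0004]
tabb [0.41   0.2636] [0.4328 0.2629] [ 0.0228 -0.0007]
```

The tongue moved 23 mm from a slightly advanced start and overlaps the window edge by about 13 mm, which matches the stop. The arm is clear, so I'll hand in.

Request:
{"method": "drive_tool", "body": {
  "motion": [1, 0, 0, 0.1, 0, 0, 0, 1, 0, 0, 0.1, 0, 0, 0, 1, 0, 0, 0.1, 0, 0, 0]
}}

```text
time: 9.5
tool_pos: [0.3819, 0.2768, 0.2135]
orientation: [-180.0, -0.0, -0.0]
contact_force: [0.0, 0.0, -1.1]
grip_width: -0.003
```

```bash
python3 -c "
from workcell import *
print(sense()['time'],sense()['tool_pos'],hand_in())"
```

```text
the job is handed in; nothing more can be done
9.5 [0.3818628  0.27679464 0.21350142] None
```

I pushed the blue-ringed window across the plate into the recess, then pushed the red tab forward to its stop. I handed the job in at 9.5 s with the arm clear; no verdict is reported.

- **Blue window:** before the retainer moved, an image fit showed it level and about 6 mm lower than on the plate, within roughly 2 mm of the recess centre. After the push I re-fitted only its position, which was still within about 2 mm of the centre and low. The tongue covered part of the ring, so that last fit was coarser.
- **Retainer:** the image shows 23 mm of travel. That fits the full 26 mm if it started about 3 mm open, but I did not measure the start. The tongue overlaps the window edge by 13 mm, as specified at the stop, and the slide met firm resistance there (about 41 N on the wrist sensor at the last step).
- **Yellow window:** it stayed within about 1 mm of where it lay.
- **Bystanders:** I did not measure the bottle, beaker or vial at the end. The arm did not go near them on the way.
- **Disagreement:** the image fits put heights up to 6 mm too high from farther away, so I judged seating by comparing heights rather than by the absolute numbers.

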